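Set the ball grader's stiff gate to the mark and grade the balls

TASK

Set the ball grader: nudge its stiff gate by the black push pad, in small gentle taps and not by the plate or pointer, until the yellow pointer stands at the red mark, never going past it, and let go. Then lift the orange tray by its bar to tip the balls onto the slot, so that the small ones drop into the bin beneath and the big ones roll into the end bin, and lower the empty tray back down. Leave the pots and bowls around it alone.

Things in the scene. Friction and masses are not known exactly. Their poses are not given: they have to be found in the camera images.
- grader: ball grader on the table, 180 mm deep (x), 480 long (y), up to 180 high. Origin on the table under the middle of its sorting slot; x points away from the robot, across the slot; y along the slot, uphill; z up. Slot: y +90 to -90 mm between two plates tilted inward 35 degrees, falling 12 degrees to -y. Balls narrower than the slot drop through, wider ones roll to its low end. The near plate (gate) slides
- gate (a joint): travel in m of the near plate towards the grader's +x: 0 = slot 75 mm wide, which narrows by as much as the gate travels; range 0 to 0.060, starts at 0 to 0.015. The slide is stiff (about 8 N) and stays where it is left. The gate carries a guard (its top 130 to 175 mm above the table), the yellow pointer and the black push pad
- pointer (a point): tip of the yellow pointer (a 3 mm wide blade), which travels with the gate over the white scale shelf; axes as the grader's
- mark_line (a point): middle of the red mark (3 mm wide line on a red clip) on the white scale shelf, beside the pointer's path; axes as the grader's. Pointer on the mark: both at the same x in this frame. It lies at a gate travel of 38 to 46 mm
- pad_face (a point): centre of the robot-side face of the black upright push pad, 42 mm wide (y), 46 high, 132 mm above the table; push it to the grader's +x. Free space before and above it. It gives first: 0 to 8 mm of free play (2 N, differs, does not return) and a spring (0.7 N/mm, up to 22 mm, returns). So it travels 11 to 20 mm before the gate moves (8 N); then the gate follows it
- tray (a joint): tipping angle in rad of the orange tray (90 mm wide, grader's y +92 to +223 mm): 0 = down on its rest, floor leaning 9 degrees back from the slot; up to 0.8. It falls back down when let go. Above about 0.3 the balls roll out of its open end onto the slot; 0.6 empties it
- tray_bar (a point): middle of the tray's lifting bar: steel, 10 mm diameter, 96 mm long along the grader's x, 34 mm clear of the tray's end wall, free underneath, 134 mm above the table when down. Moves with the tray on a circle about tray_hinge; pinch it from above across the grader's y; lifting takes about 3 N
- tray_hinge (a point): middle of the tray's hinge axis, which runs along the grader's x, 132 mm above the table at the slot end of the tray
- small_bin (a point): centre of the floor of the white bin under the slot (152 mm in x, 188 mm in y), 4 mm above the table; where small balls end
- big_bin (a point): centre of the floor of the end bin (152 mm in x, 101 mm in y, outer walls 75 mm high or more), 4 mm above the table; where big balls end
- big1_center (a point): glazed ceramic ball, big, blue, 50 mm diameter, 90 g; the point is its centre. Starts loose in the orange tray
- big2_center (a point): glazed ceramic ball, big, pink, 50 mm diameter, 90 g; the point is its centre. Starts loose in the orange tray
- small1_center (a point): glazed ceramic ball, small, yellow, 22 mm diameter, 13 g; the point is its centre. Starts loose in the orange tray
- small2_center (a point): glazed ceramic ball, small, green, 22 mm diameter, 13 g; the point is its centre. Starts loose in the orange tray
- small3_center (a point): glazed ceramic ball, small, yellow, 22 mm diameter, 13 g; the point is its centre. Starts loose in the orange tray
- bowl_yellow: yellow bowl, 100 mm wide, 55 mm high; loose bystander, not part of the job. Origin at the centre of its underside
- bowl_violet: violet bowl, 84 mm wide, 46 mm high; loose bystander, not part of the job. Origin at the centre of its underside
- bowl_green: green bowl, 110 mm wide, 55 mm high; loose bystander, not part of the job. Origin at the centre of its underside
- pot_stack: stack of four small pots in four colours, glazed together as one, 92 mm wide, 181 mm high; loose bystander, not part of the job. Origin at the centre of its underside
- pot_brown: brown pot, 80 mm wide, 75 mm high; loose bystander, not part of the job. Origin at the centre of its underside
- pot_teal: teal pot, 90 mm wide, 70 mm high; loose bystander, not part of the job. Origin at the centre of its underside
Mind the look-alikes: they are no part of the job. Of the things like the part that bears big2_center, leave any that is green or turquoise; of the rest the smaller one is meant.

How it is judged:
By the outcome, as a careful person would: the job done as asked, in the order asked, and still so for the second after the job is handed in, with the robot touching nothing.
It also fails if it takes over 72 s, if anything falls off the work surface, if the arm or the gripper's body presses on something with over 40 N, if the wrist force passes 120 N, or if a joint passes its speed limit or range.

ROBOT

A 6-joint arm with a two-finger parallel gripper is mounted at the origin on the work surface. World frame = base frame: x ahead of the robot, y to its left, z up, the work surface at z = 0. Lengths are in m, angles in rad, forces in N, time in s.
With the tool pointing down it reaches from about 0.425 to 0.95 m from the base axis. Payload 3.5 kg.
Tool frame: the origin (TCP) lies on the centre line of the jaws, within the pads' length; the fingertips stand 19 mm ahead of it and the grasp point (between the pads) is the TCP; z points along the fingers, y is the line along which they close (so a half turn about z gives the same grasp; the last joint's range is limited). The gripper opens to 85 mm and grips with 20 to 120 N. Pads are 22 mm wide; open, the fingers measure 114 mm over their backs; the gripper's body (76 mm by 85 mm) begins 54 mm behind the grasp point. The pads swing forward as they close: fully open they stand 13 mm farther back than shut.
Start: joints at [0.974, 0.286, 1.577, -0, 1.279, -0.15], TCP at [0.292, 0.609, 0.25] pointing down, gripper open.
Joint ranges: [-2.77, 2.77], [-0.9, 2.22], [0.21, 2.48], [-1.53, 4.67], [0.24, 2.81], [-2.84, 2.84]. Speed limits (rad/s): [2.79, 2.79, 3.14, 3.14, 3.14, 3.14].

INTERFACE

Orientations are given as a unit quaternion [x, y, z, w].
In Python, from plant import status, cams, ctrl gives the robot as it stands.
- The arm moves only by the shell command python3 -m inch 'ROWS' [FORCE]. ROWS is JSON, a list of rows, each a list of 3 entries, a list of its own where there are three numbers: the opening, from -1 (shut) to 1 (fully open), then the shift along the tool's x, y, z in cm, then the turn about the tool's z in rad. In form: [[jaw, [dx, dy, dz], twist], ...]. A call has 1 to 20 rows; each row is the pose to reach, as a shift and turn from the pose commanded when the call began, along the tool's axes at that moment; what a row does not reach only later rows make up. A row lasts 1/10 s, in which the tool goes at most 50 mm and 8.59 degrees, less where a joint would pass 70% of its speed; a pose out of reach is approached as far as the arm can. A call with a gripper value outside its range is refused whole. The fingers move at their own pace and stop on an object; FORCE is the grip in N (left out, the last holds). Time passes only in rows, so rows that repeat a pose let the fingers close. It gives the time, the measured TCP pose, the force and the opening at its end, in the units of the state.
- status.get_state(): the state, without advancing time (a new reading comes with each control period).
- cams.read_camera(name): name is "side" or "top" or "wrist"; returns the picture (420x560x3 uint8, blue, green, red); there is no depth.
- cams.calibration(name): a dict with "camera_matrix" (3x3 intrinsics, pixels), "k1" (the pictures are not rectified: a ray, as slopes to the right and down, at radius r is drawn at 1 + k1 r^2 times it, then the intrinsics apply), "cam_to_world" (4x4, takes a point from camera to world coordinates); the wrist camera has in their place "mount" (4x4, takes a point from camera to tool coordinates, whose origin is the TCP and whose axes are the flange's). Camera axes: x right, y down, z forward; pixel columns grow to the right and rows downward; lengths in m; the calibration is good to about 2 mm. A picture is of the moment at which its call begins: read the wrist's pose just before it. calibration takes no time and is no camera call.
- ctrl.sign_off(): hands the job in, once; it reports no verdict.
The state is a dict: "time": time; "qpos": joint angles; "dq": joint speeds; "joint_efforts": joint torques, N m; "eef_pos": TCP position; "tcp_rot": TCP orientation; "contact_force": force on the tool from outside, world axes, zero at the start; "wrist_torque": the same for the moment, N m; "opening": opening from 0.0 (shut) to 1.0 (fully open).
Only numpy, scipy, OpenCV 4.12 (cv2) and the standard library are available. Lean on these libraries where they do the work, as an engineer would, in place of code of your own. Each camera call takes 0.05 s, during which the arm holds its last target. There are 200 camera calls.

## Working session

There is one attempt and no reset: what is moved stays moved. The work goes in short steps, Python scripts to look and compute and a shell command to move; the robot and the scene stay as the last step left them, time stands still between calls to the robot, and variables do not carry over. Pictures are saved under pics/ and viewed, on a budget of 10 in all, crops included, one or two more only if the job needs it, and the job is handed in when it is done.

```bash
ls; mkdir -p pics; python3 - <<'E'
from plant import status,cams,ctrl
import cv2,numpy as np
print(status.get_state())
for n in("side","top","wrist"): print(n,cams.calibration(n))
a=cams.read_camera("top");b=cams.read_camera("side")
cv2.imwrite("pics/top0.png",a);cv2.imwrite("pics/side0.png",b)
E
```

```text
pics
{'time': 0.0, 'qpos': array([ 9.74040969e-01,  2.87178889e-01,  1.57819357e+00, -1.93694281e-05,
        1.27858608e+00, -1.50014648e-01]), 'dq': array([7.39356114e-04, 2.41644814e-05, 1.36424345e-03, 2.03843345e-03,
       1.61962646e-03, 1.30339853e-03]), 'joint_efforts': array([ 5.90088507e-05, -4.05998361e+01, -2.92619026e+01, -1.20960030e-04,
        5.93563556e-03, -3.68567854e-06]), 'eef_pos': array([0.29125466, 0.60824603, 0.24892933]), 'tcp_rot': array([ 2.21514612e-01,  9.75156335e-01, -1.10481832e-03, -4.22869501e-04]), 'contact_force': array([ 2.28623647e-02,  2.77344011e-01, -5.17990707e-05]), 'wrist_torque': array([-0.01084156, -0.00670091, -0.00439021]), 'opening': 0.9983471408457757}
side {'camera_matrix': array([[400.22843058,   0.        , 282.22004729],
       [  0.        , 400.22843058, 207.26406528],
       [  0.        ,   0.        ,   1.        ]]), 'k1': -0.030384458947398257, 'cam_to_world': array([[ 0.94821883, -0.16848564,  0.26924644,  0.18511981],
       [-0.31750701, -0.52520944,  0.78952159, -1.11590104],
       [ 0.00838772, -0.83412687, -0.5515
[... 503 characters left out ...]
4153506e-01, -9.88046899e-01,
         1.54416912e+00],
       [ 0.00000000e+00,  0.00000000e+00,  0.00000000e+00,
         1.00000000e+00]])}
wrist {'camera_matrix': array([[351.20341849,   0.        , 280.49195025],
       [  0.        , 351.20341849, 208.76189142],
       [  0.        ,   0.        ,   1.        ]]), 'k1': -0.08364952881592845, 'mount': array([[-8.34442323e-04, -9.61884352e-01, -2.73455292e-01,
         6.93566538e-02],
       [ 9.99999647e-01, -8.30790454e-04, -1.29153435e-04,
         2.35564526e-04],
       [-1.02953379e-04, -2.73455303e-01,  9.61884705e-01,
        -1.24002277e-01],
       [ 0.00000000e+00,  0.00000000e+00,  0.00000000e+00,
         1.00000000e+00]])}
```

View pics/top0.png

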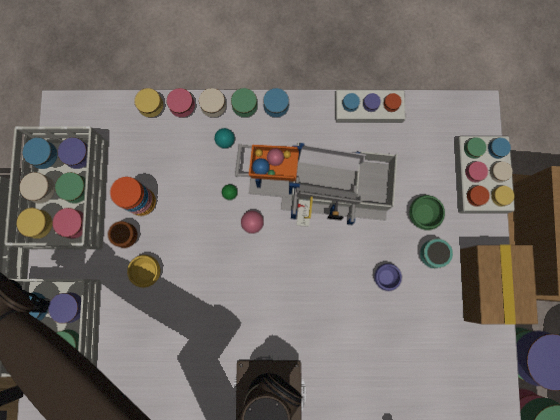

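View pics/side0.png

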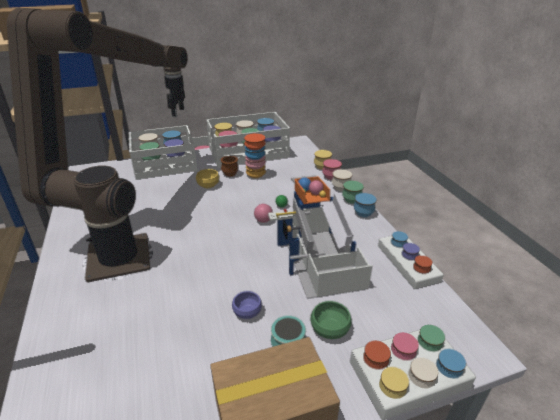

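Top view (up = +x, left = +y): grader with its tray at (275,163), tray bar near (241,160), end bin (376,180), scale with pointer near (303,212), black pad near (335,213). Pink-ball candidates are the one in the tray (276,157), a larger one on the table (252,221), and green/turquoise ones on the table (230,191) and (225,138). The one in the tray is meant. Next, a close crop.

```bash
python3 - <<'E'
import cv2
a=cv2.imread("pics/top0.png")
c=a[130:232,225:405]
cv2.imwrite("pics/c0.png",cv2.resize(c,None,fx=4.4,fy=4.4,interpolation=cv2.INTER_CUBIC))
E
```

```text
(no output)
```

View pics/c0.png

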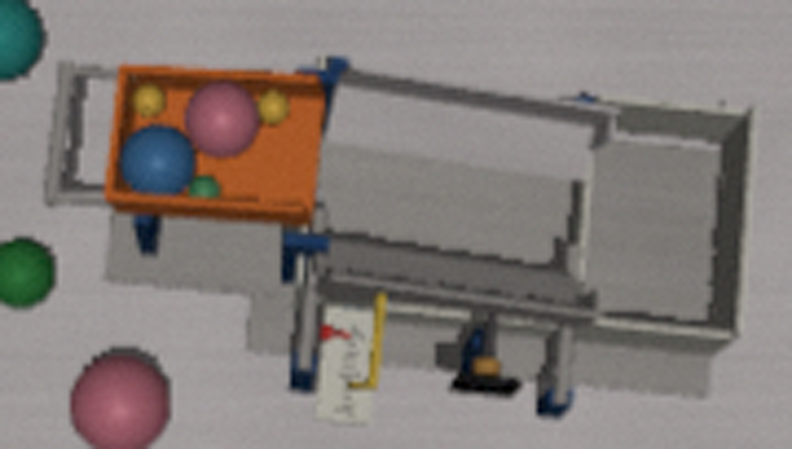

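Crop (full pixel = 225+u/4.4, 130+v/4.4): bar runs from (68,65) to (55,203); pink ball in the tray at (222,118), confirmed; red mark clip at about (330,332), pointer foot about (352,385), black pad top edge (485,385). The pointer is well short of the mark.

```bash
cat >h.py <<'E'
import numpy as np,cv2
from plant import status,cams
from scipy.spatial.transform import Rotation as R
def T_wrist(st,c):
    T=np.eye(4);T[:3,:3]=R.from_quat(st["tcp_rot"]).as_matrix();T[:3,3]=st["eef_pos"];return T@c["mount"]
def ray(c,T,p):
    K=c["camera_matrix"];d=np.array([(p[0]-K[0,2])/K[0,0],(p[1]-K[1,2])/K[1,1]])
    u=d.copy()
    for _ in range(10): u=d/(1+c["k1"]*(u@u))
    return T[:3,3],T[:3,:3]@np.array([u[0],u[1],1])
def at_z(c,T,p,z):
    o,v=ray(c,T,p);return o+v*(z-o[2])/v[2]
def proj(c,T,P):
    q=np.linalg.inv(T)@np.append(P,1);u=q[:2]/q[2];u=u*(1+c["k1"]*(u@u))
    K=c["camera_matrix"];return K[:2,:2]@u+K[:2,2]
def tool(P,yaw=None):
    "shift in cm in current tool axes to bring TCP to P"
    st=status.get_state();r=R.from_quat(st["tcp_rot"]).as_matrix()
    return np.round(r.T@(np.array(P)-st["eef_pos"])*100,2)
def snap(name):
    st=status.get_state();im=cams.read_camera("wrist");c=cams.calibration("wrist");T=T_wrist(st,c)
    cv2.imwrite(f"pics/{name}.png",im);np.savez(f"pics/{name}.npz",T=T);return im,c,T,st
E
python3 - <<'E'
from h import *
c=cams.calibration("top");T=c["cam_to_world"]
f=lambda u,v,z:at_z(c,T,(225+u/4.4,130+v/4.4),z)
a,b=f(68,65,.134),f(55,203,.134);print(a,b,np.linalg.norm(a-b),np.degrees(np.arctan2(*(a-b)[1::-1])))
print("pad",f(485,385,.155),"mark",f(330,332,.1),"ptr",f(352,385,.1),"hinge",f(325,75,.14),f(320,210,.14))
st=status.get_state();print(R.from_quat(st["tcp_rot"]).as_matrix())
P=f(485,385,.155);print(tool([P[0]-.06,P[1]+.03,.30]))
E
```

```text
[0.72168821 0.08155063 0.134     ] [0.62814449 0.0888669  0.134     ] 0.0938294001909864 -4.472130126385516
pad [ 0.50480543 -0.18878205  0.155     ] mark [ 0.54802477 -0.09232095  0.1       ] ptr [ 0.51243491 -0.10669508  0.1       ] hinge [ 0.71314124 -0.08845658  0.14      ] [ 0.62214905 -0.08467077  0.14      ]
[[-9.01818648e-01  4.32112975e-01 -1.22620587e-03]
 [ 4.32114579e-01  9.01816984e-01 -1.76591679e-03]
 [ 3.42737726e-04 -2.12239812e-03 -9.99997689e-01]]
[-46.99 -62.55  -4.98]
```

```bash
python3 -m inch '[[-1,[-29.6,-22.4,-6],-0.35],[-1,[-29.6,-22.4,-6],-0.35],[-1,[-29.6,-22.4,-6],-0.35],[-1,[-29.6,-22.4,-6],-0.35],[-1,[-29.6,-22.4,-6],-0.35],[-1,[-29.6,-22.4,-6],-0.35],[-1,[-29.6,-22.4,-6],-0.35],[-1,[-48,-58.8,-6],-0.35],[-1,[-48,-58.8,-6],-0.35],[-1,[-48,-58.8,-6],-0.35],[-1,[-48,-58.8,-6],-0.35],[-1,[-48,-58.8,-6],-0.35],[-1,[-48,-58.8,-6],-0.35],[-1,[-48,-58.8,-6],-0.35],[-1,[-48,-58.8,-6],-0.35],[-1,[-48,-58.8,-6],-0.35],[-1,[-48,-58.8,-6],-0.35],[-1,[-48,-58.8,-6],-0.35],[-1,[-48,-58.8,-6],-0.35]]' && python3 -c "
from h import *
im,c,T,st=snap('w1');print(st)
cv2.imwrite('pics/w1b.png',cv2.resize(im,(800,600),interpolation=cv2.INTER_CUBIC))"
```

```text
time: 2.0
eef_pos: [0.4703, -0.128, 0.31]
tcp_rot: [0.048, 0.999, 0.0, -0.0]
contact_force: [-0.7, -0.7, 0.1]
opening: 0.003
{'time': 2.0, 'qpos': array([-4.74444501e-01, -1.80544853e-01,  1.95475572e+00,  3.83501994e-04,
        1.36821874e+00, -1.94939915e+00]), 'dq': array([ 0.01684309, -0.00533268, -0.00058795, -0.00141435, -0.00322243,
       -0.001054  ]), 'joint_efforts': array([-5.43538369e-01, -2.26584971e+01, -3.01289785e+01, -1.71235279e-02,
       -6.42017461e-03,  1.53537858e-03]), 'eef_pos': array([ 0.47026622, -0.12798875,  0.30997091]), 'tcp_rot': array([ 4.79411097e-02,  9.98850059e-01,  3.44115851e-04, -3.03287412e-04]), 'contact_force': array([-0.73280194, -0.71840263,  0.1262744 ]), 'wrist_torque': array([ 0.04564214, -0.00942146, -0.0163064 ]), 'opening': 0.002767554153449823}
```

View pics/w1b.png

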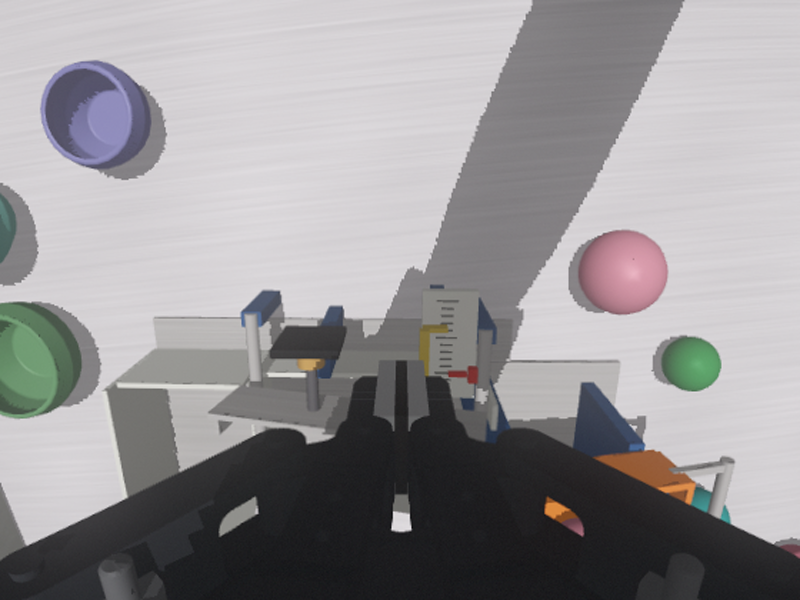

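Wrist view (800x600; up = towards robot, right = +y): pad top (308,342) with its robot-side edge at row 328, yellow pointer tip about (447,328), red mark about (462,375), bar right at (728,465). The scale stays visible beside the fingers.

```bash
cat >>h.py <<'E'
def scale(im,c,T,z=.10,dbg=True):
    hsv=cv2.cvtColor(im,cv2.COLOR_BGR2HSV)
    out={}
    return hsv
E
python3 - <<'E'
from h import *
im=cv2.imread('pics/w1.png');T=np.load('pics/w1.npz')['T'];c=cams.calibration('wrist')
f=lambda u,v,z:at_z(c,T,(u*.7,v*.7),z)
for z in(.155,):print('pad edge',f(275,328,z),f(347,326,z))
print('bar',f(733,462,.134))
hsv=cv2.cvtColor(im,cv2.COLOR_BGR2HSV)
s=im[195:290,285:345]
for nm,lo,hi in(('y',(20,120,60),(32,255,255)),('r',(0,150,60),(8,255,255)),('r2',(170,150,60),(180,255,255))):
    m=cv2.inRange(hsv,lo,hi);m[:, :285]=0;m[:,350:]=0;m[:195]=0;m[290:]=0
    ys,xs=np.nonzero(m);print(nm,len(ys))
    for y in sorted(set(ys)):print(y,xs[ys==y].min(),xs[ys==y].max(),end=' | ')
    print()
E
```

```text
pad edge [ 0.49120308 -0.20437702  0.155     ] [ 0.49402858 -0.16171276  0.155     ]
bar [0.63253237 0.09899705 0.134     ]
y 233
228 296 312 | 229 296 312 | 230 296 312 | 231 294 312 | 232 294 312 | 233 294 299 | 234 294 299 | 235 294 299 | 236 294 299 | 237 294 299 | 238 294 299 | 239 294 299 | 240 294 299 | 241 294 299 | 242 294 299 | 243 294 299 | 244 294 299 | 245 294 299 | 246 294 299 | 247 294 299 | 248 294 299 | 249 294 299 | 250 294 299 | 251 294 299 | 252 297 299 | 253 297 299 | 254 297 299 | 255 297 299 | 256 297 299 | 257 297 299 | 258 297 299 | 259 297 299 | 260 298 299 | 261 298 299 | 262 298 299 | 
r 79
259 329 332 | 260 329 332 | 261 314 332 | 262 314 332 | 263 314 333 | 264 328 332 | 265 328 332 | 266 328 332 | 267 328 332 | 
r2 0
```

```bash
python3 -m inch '[[-1,[1,-5.4,0],-0.03],[-1,[1,-5.4,3],-0.03],[-1,[1,-5.4,6],-0.03],[-1,[1,-5.4,10],-0.03],[-1,[1,-5.4,14],-0.03],[-1,[1,-5.4,17],-0.03],[-1,[1,-5.4,17],-0.03],[-1,[1,-5.4,17],-0.03],[-1,[1,-5.4,17],-0.03]]' && python3 -c "
from h import *
im,c,T,st=snap('w2');print(st['eef_pos'],st['tcp_rot'],st['contact_force'])
"
```

```text
time: 2.95
eef_pos: [0.4568, -0.1821, 0.1428]
tcp_rot: [0.033, 0.999, -0.001, 0.002]
contact_force: [-0.1, 0.3, 0.3]
opening: 0.003
[ 0.45679569 -0.18205279  0.14279015] [ 0.03285057  0.99945797 -0.00112417  0.00182588] [-0.11155001  0.26722466  0.31587368]
```

View pics/w2.png

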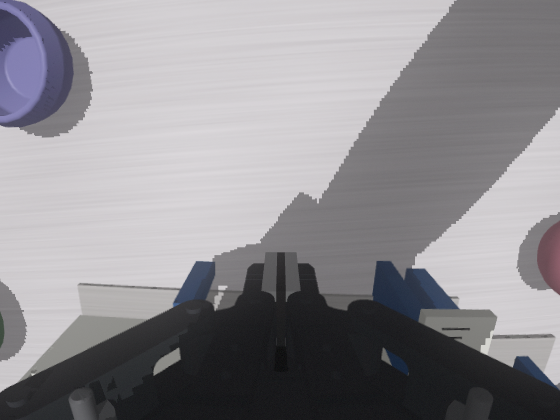

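The fingers hide the scale from here, so I'll raise the tool to look between taps. First a slow approach with force readout.

```bash
python3 -m inch '[[-1,[-0.5,0,0.3],0],[-1,[-1,0,0.3],0],[-1,[-1.5,0,0.3],0],[-1,[-2,0,0.3],0],[-1,[-2.3,0,0.3],0],[-1,[-2.6,0,0.3],0],[-1,[-2.6,0,0.3],0]]'; python3 -m inch '[[-1,[-0.3,0,0],0],[-1,[-0.5,0,0],0],[-1,[-0.5,0,0],0]]';python3 -m inch '[[-1,[-0.3,0,0],0],[-1,[-0.5,0,0],0],[-1,[-0.5,0,0],0]]'
```

```text
time: 3.7
eef_pos: [0.4815, -0.1835, 0.1373]
tcp_rot: [0.033, 0.999, -0.0, -0.0]
contact_force: [0.1, 0.2, 0.0]
opening: 0.003
time: 4.0
eef_pos: [0.4864, -0.1838, 0.1374]
tcp_rot: [0.033, 0.999, -0.0, 0.0]
contact_force: [0.2, -0.4, -0.4]
opening: 0.001
time: 4.3
eef_pos: [0.4915, -0.1842, 0.1374]
tcp_rot: [0.033, 0.999, -0.0, 0.0]
contact_force: [1.1, 0.4, 0.8]
opening: -0.001
```

```bash
for i in 1 2 3; do python3 -m inch '[[-1,[-0.3,0,0],0],[-1,[-0.4,0,0],0],[-1,[-0.4,0,0],0]]'|grep -E "eef|force";done; python3 -c "
from h import *
cv2.imwrite('pics/t1.png',cv2.resize(cams.read_camera('top')[180:250,270:370],None,fx=6,fy=6,interpolation=cv2.INTER_CUBIC))"
```

```text
eef_pos: [0.4953, -0.1844, 0.1374]
contact_force: [-0.5, 0.6, 0.6]
eef_pos: [0.4989, -0.1847, 0.1372]
contact_force: [-2.3, -0.3, 0.1]
eef_pos: [0.5028, -0.185, 0.1372]
contact_force: [-3.7, -0.7, 1.9]
```

View pics/t1.png

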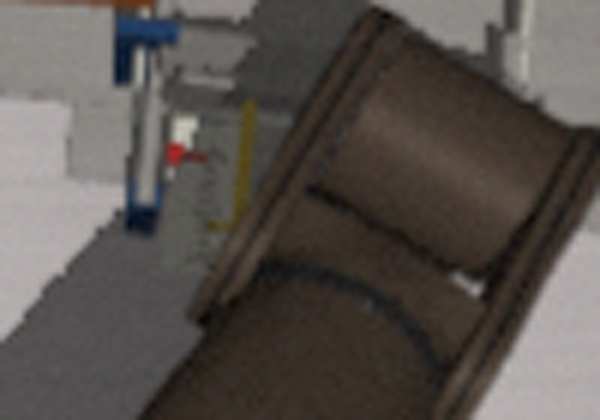

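Crop: pointer foot at (212,225), red line at (195,157); the top camera sees both while pushing, with a gap of about 11 px, or 32 mm. I'll push on with small advances and watch the force.

```bash
cat >>h.py <<'E'
def topgap():
    im=cams.read_camera('top').astype(float);b,g,r=im[...,0],im[...,1],im[...,2]
    Y=np.clip(np.minimum(r,g)-b-25,0,None);Rd=np.clip(r-np.maximum(g,b)-25,0,None);Rd[g>.6*r]=0
    wy=Y[195:225,303:307];ry=wy.sum(1);rows=np.arange(195,225)
    wr=Rd[198:215,302:305];rr=wr.sum(1);rw=np.arange(198,215)
    # foot = lowest yellow cluster (columns left of the blade stem)
    k=ry.argmax();s=slice(max(k-2,0),k+3)
    py=(ry[s]*rows[s]).sum()/ry[s].sum() if ry[s].sum() else np.nan
    pr=(rr*rw).sum()/rr.sum() if rr.sum() else np.nan
    st=status.get_state()
    print('ptr %.2f mark %.2f gap_mm %.1f'%(py,pr,(py-pr)*2.86),'x %.4f F %.1f'%(st['eef_pos'][0],st['contact_force'][0]))
E
python3 -c "
from h import *
topgap()";for i in 1 2; do python3 -m inch '[[-1,[-0.2,0,0],0],[-1,[-0.4,0,0],0],[-1,[-0.4,0,0],0]]'>/dev/null;python3 -c "
from h import *
topgap()";done
```

```text
ptr 217.00 mark 206.00 gap_mm 31.5 x 0.5028 F -3.7
ptr 217.00 mark 206.00 gap_mm 31.5 x 0.5063 F -7.2
ptr 217.00 mark 206.00 gap_mm 31.5 x 0.5099 F -9.1
```

```bash
for i in 1 2; do python3 -m inch '[[-1,[-0.15,0,0],0],[-1,[-0.3,0,0],0],[-1,[-0.3,0,0],0]]'>/dev/null;python3 -c "
from h import *
topgap()";done; python3 -m inch '[[-1,[0.5,0,0],0],[-1,[1.2,0,0],0],[-1,[1.8,0,0],0],[-1,[1.8,0,0],0]]'; python3 -c "
from h import *
topgap()"
```

```text
ptr 216.00 mark 206.00 gap_mm 28.6 x 0.5129 F -8.0
ptr 215.00 mark 206.00 gap_mm 25.7 x 0.5158 F -8.7
time: 7.1
eef_pos: [0.4992, -0.1844, 0.1375]
tcp_rot: [0.034, 0.999, 0.0, 0.001]
contact_force: [0.3, 0.3, 0.6]
opening: -0.001
ptr 215.00 mark 206.00 gap_mm 25.7 x 0.4995 F -0.6
```

```bash
python3 -m inch '[[-1,[-0.4,0,0],0],[-1,[-0.8,0,0],0],[-1,[-1.2,0,0],0],[-1,[-1.5,0,0],0],[-1,[-1.8,0,0],0],[-1,[-2,0,0],0],[-1,[-2.2,0,0],0],[-1,[-2.3,0,0],0],[-1,[-2.3,0,0],0]]'|grep -E "eef|force";python3 -c "
from h import *
topgap()"; python3 -m inch '[[-1,[0.5,0,0],0],[-1,[1.2,0,0],0],[-1,[1.6,0,0],0],[-1,[1.6,0,0],0]]'|grep -E "eef|force"
python3 -m inch '[[-1,[-0.4,0,0],0],[-1,[-0.8,0,0],0],[-1,[-1.2,0,0],0],[-1,[-1.5,0,0],0],[-1,[-1.8,0,0],0],[-1,[-2,0,0],0],[-1,[-2.2,0,0],0],[-1,[-2.2,0,0],0]]'|grep -E "eef|force";python3 -c "
from h import *
topgap()"; python3 -m inch '[[-1,[0.5,0,0],0],[-1,[1.2,0,0],0],[-1,[2,0,0],0],[-1,[3,0,0],0],[-1,[3.6,0,0],0]]'|grep -E "eef|force"
```

```text
eef_pos: [0.5211, -0.1866, 0.1376]
contact_force: [-8.5, -0.9, 6.1]
ptr 213.00 mark 206.00 gap_mm 20.0 x 0.5210 F -8.8
eef_pos: [0.5061, -0.185, 0.1371]
contact_force: [0.7, -0.0, -1.1]
eef_pos: [0.5269, -0.1869, 0.1372]
contact_force: [-8.5, -2.7, 4.9]
ptr 211.00 mark 206.00 gap_mm 14.3 x 0.5269 F -8.4
eef_pos: [0.4916, -0.184, 0.1373]
contact_force: [-0.1, 0.1, -0.5]
```

```bash
python3 -m inch '[[-1,[1,0,-5],0],[-1,[1,0,-10],0],[-1,[-4,3,-10],0],[-1,[-8,6,-10],0],[-1,[-11,7.2,-10],0],[-1,[-11,7.2,-10],0],[-1,[-11,7.2,-10],0],[-1,[-11,7.2,-10],0]]'|grep -E "eef|force"; python3 -c "
from h import *
im,c,T,st=snap('w3');print(st['eef_pos'])
cv2.imwrite('pics/w3b.png',cv2.resize(im,(800,600),interpolation=cv2.INTER_NEAREST))"
```

```text
eef_pos: [0.6059, -0.1199, 0.2371]
contact_force: [0.4, -0.5, -0.3]
[ 0.60592719 -0.11993859  0.23708123]
```

View pics/w3b.png

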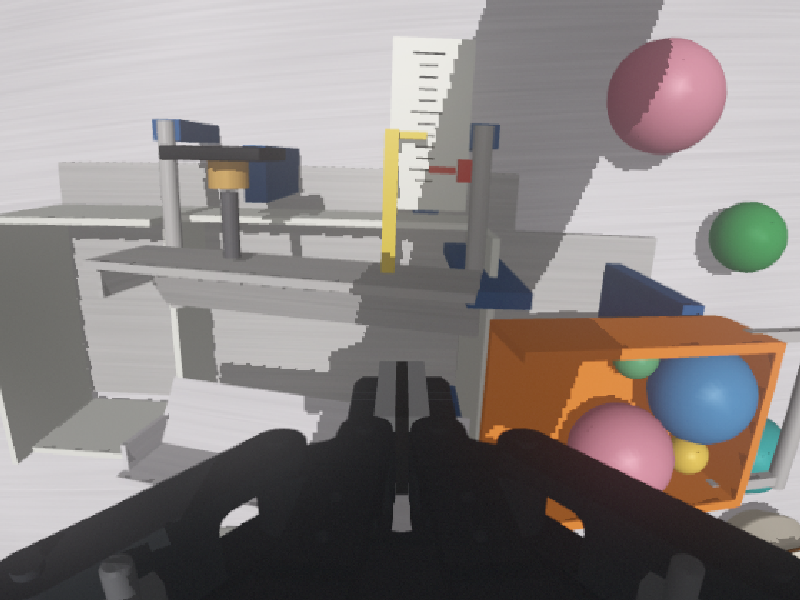

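Very clear view: pointer tip at (427,136), red line at (440,170), same axis; balls still in the tray. Triangulating both from w1 (mark) and this view to get heights.

```bash
cat >>h.py <<'E'
def px(im,box):
    hsv=cv2.cvtColor(im,cv2.COLOR_BGR2HSV);u0,u1,v0,v1=box;s=hsv[v0:v1,u0:u1]
    for nm,lo,hi in(('y',(20,110,60),(34,255,255)),('r',(0,140,60),(8,255,255))):
        ys,xs=np.nonzero(cv2.inRange(s,lo,hi));print(nm,end=': ')
        for y in sorted(set(ys)):print(y+v0,xs[ys==y].min()+u0,xs[ys==y].max()+u0,end=' | ')
        print()
def tri(obs,c):
    A=np.zeros((3,3));b=np.zeros(3)
    for T,p in obs:
        o,v=ray(c,T,p);v=v/np.linalg.norm(v);M=np.eye(3)-np.outer(v,v);A+=M;b+=M@o
    return np.linalg.solve(A,b)
E
python3 - <<'E'
from h import *
c=cams.calibration('wrist');im=cv2.imread('pics/w3.png');T3=np.load('pics/w3.npz')['T'];T1=np.load('pics/w1.npz')['T']
px(im,(260,340,80,200))
print(tri([(T1,(314,262)),(T3,(300,119))],c), T3[:3,3])
E
```

```text
y: 91 270 278 | 92 270 284 | 93 270 297 | 94 270 297 | 95 270 297 | 96 270 297 | 97 270 278 | 98 269 278 | 99 270 277 | 100 269 277 | 101 269 277 | 102 269 277 | 103 269 277 | 104 269 277 | 105 269 277 | 106 269 277 | 107 269 277 | 108 269 277 | 109 269 277 | 110 269 277 | 111 269 277 | 112 269 277 | 113 269 277 | 114 269 277 | 115 269 277 | 116 269 277 | 117 269 277 | 118 269 277 | 119 269 277 | 120 269 277 | 121 269 277 | 122 269 277 | 123 268 277 | 124 268 277 | 125 268 277 | 126 268 277 | 127 268 277 | 128 268 277 | 129 268 277 | 130 268 277 | 131 268 277 | 132 268 277 | 133 268 277 | 134 268 277 | 135 268 277 | 136 268 276 | 137 268 276 | 138 268 276 | 139 268 276 | 140 268 276 | 141 268 276 | 142 268 276 | 143 268 276 | 144 268 276 | 145 268 276 | 146 268 276 | 147 268 276 | 148 268 276 | 149 268 276 | 150 268 276 | 151 268 276 | 152 267 276 | 153 267 276 | 154 268 276 | 155 268 276 | 156 268 276 | 157 268 276 | 158 268 276 | 159 267 276 | 160 267 276 | 161 267 276 | 162 267 276 | 163 267 276 | 164 267 276 | 165 267 276 | 166 267 276 | 167 267 275 | 168 267 276 | 169 267 276 | 170 267 275 | 171 267 275 | 172 267 275 | 173 267 275 | 174 267 275 | 175 267 275 | 176 267 275 | 177 267 275 | 178 267 275 | 179 267 275 | 180 267 275 | 181 267 275 | 182 267 275 | 183 267 275 | 184 267 275 | 185 267 275 | 186 267 275 | 187 267 275 | 188 267 275 | 189 267 275 | 190 274 274 | 
r: 122 328 328 | 123 328 328 | 
[ 0.54354137 -0.10277258  0.12723719] [ 0.53689569 -0.115155    0.3611317 ]
```

```bash
cat >>h.py <<'E'
def gap(im,c,T,yaw=-3.8,zp=.127,zm=.127,cols=(284,298),rcols=(300,316),v=(70,140)):
    f=im.astype(float);b,g,r=f[...,0],f[...,1],f[...,2]
    def rows(m,u): 
        n=m[v[0]:v[1],u[0]:u[1]].mean(1)>.5;return np.nonzero(n)[0]+v[0]
    ry=rows((np.minimum(r,g)-b>.35*r),cols);rr=rows((r-np.maximum(g,b)>.35*r),rcols)
    print('yellow',ry,'red',rr)
    X=np.array([np.cos(np.radians(yaw)),np.sin(np.radians(yaw))])
    for nm,a,q in(('mid',ry.mean(),rr.mean()),):
        P=at_z(c,T,((cols[1]),a),zp);M=at_z(c,T,(rcols[0],q),zm);print(P,M,'gap mm %.2f'%((M-P)[:2]@X*1000))
E
python3 - <<'E'
from h import *
c=cams.calibration('wrist');im=cv2.imread('pics/w3.png');T3=np.load('pics/w3.npz')['T']
gap(im,c,T3)
E
```

```text
yellow [93 94 95 96] red [117 118 119 120]
[ 0.52810481 -0.10322364  0.127     ] [ 0.54323111 -0.10278398  0.127     ] gap mm 15.06
```

Gap 15.1 mm after a tap ending at TCP x = 0.527, so on the mark would be x ≈ 0.542. Going back for a tap to ~0.534, then ~0.538.

```bash
python3 -m inch '[[-1,[5,-4,0],0],[-1,[9,-7.2,0],0],[-1,[12,-7.2,0],0],[-1,[12,-7.2,4],0],[-1,[12,-7.2,8],0],[-1,[11,-7.2,10],0],[-1,[11,-7.2,10],0],[-1,[10,-7.2,10],0],[-1,[9,-7.2,10],0],[-1,[8.5,-7.2,10],0],[-1,[8,-7.2,10],0],[-1,[7.6,-7.2,10],0],[-1,[7.3,-7.2,10],0],[-1,[7.1,-7.2,10],0],[-1,[6.9,-7.2,10],0],[-1,[6.9,-7.2,10],0]]'|grep -E "time|eef|force"; python3 -c "
from h import *
topgap()"
```

```text
time: 12.3
eef_pos: [0.5322, -0.1875, 0.1383]
contact_force: [-8.8, -1.4, 5.8]
ptr 209.00 mark 206.00 gap_mm 8.6 x 0.5321 F -8.0
```

```bash
python3 -m inch '[[-1,[0.7,0,0],0],[-1,[1.5,0,0],0],[-1,[1.5,0,0],0],[-1,[0.7,0,0],0],[-1,[0.2,0,0],0],[-1,[-0.1,0,0],0],[-1,[-0.3,0,0],0],[-1,[-0.5,0,0],0],[-1,[-0.6,0,0],0],[-1,[-0.6,0,0],0]]'|grep -E "time|eef|force"; python3 -m inch '[[-1,[0.7,0,0],0],[-1,[1.8,0,0],0],[-1,[3,0,0],0],[-1,[4.5,0,-3],0],[-1,[4.5,0,-8],0],[-1,[2,2,-10],0],[-1,[-2,5,-10],0],[-1,[-6,7.2,-10],0],[-1,[-6.5,7.2,-10],0],[-1,[-6.5,7.2,-10],0],[-1,[-6.5,7.2,-10],0]]'|grep -E "eef|force";python3 -c "
from h import *
im,c,T,st=snap('w4');print(st['eef_pos']);gap(im,c,T)
cv2.imwrite('pics/w4b.png',cv2.resize(im[40:180,220:360],None,fx=4,fy=4,interpolation=0))"
```

```text
time: 13.35
eef_pos: [0.5382, -0.1875, 0.1372]
contact_force: [-8.2, -0.5, 3.4]
eef_pos: [0.6079, -0.1201, 0.2369]
contact_force: [-0.1, -0.3, -0.5]
[ 0.60793707 -0.12008905  0.23693085]
yellow [107 108 109 110 111] red [113 114 115 116 117]
[ 0.53914226 -0.10389786  0.127     ] [ 0.54300748 -0.10281952  0.127     ] gap mm 3.79
```

View pics/w4b.png

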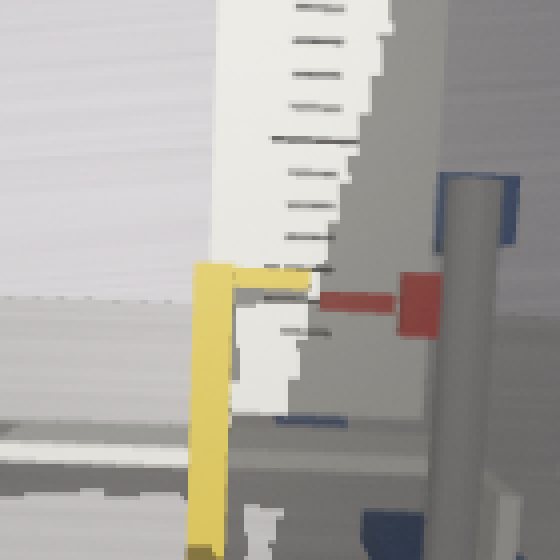

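Pointer foot centre at crop (270,278), red line at (355,302): 6 px short = 3.8 mm, matching the TCP prediction. Two more small taps: 2 mm, then the remainder by readout.

```bash
python3 -m inch '[[-1,[2,-4,0],0],[-1,[6,-7.2,0],0],[-1,[10,-7.2,0],0],[-1,[11,-7.2,4],0],[-1,[11,-7.2,8],0],[-1,[10.5,-7.2,10],0],[-1,[9.5,-7.2,10],0],[-1,[8.5,-7.2,10],0],[-1,[8,-7.2,10],0],[-1,[7.6,-7.2,10],0],[-1,[7.2,-7.2,10],0],[-1,[6.9,-7.2,10],0],[-1,[6.6,-7.2,10],0],[-1,[6.4,-7.2,10],0],[-1,[6.3,-7.2,10],0],[-1,[6.3,-7.2,10],0],[-1,[6.3,-7.2,10],0]]'|grep -E "time|eef|force"
```

```text
time: 16.2
eef_pos: [0.5398, -0.1878, 0.138]
contact_force: [-8.4, -2.0, 6.3]
```

```bash
python3 -m inch '[[-1,[0.7,0,0],0],[-1,[1.3,0,0],0],[-1,[1.3,0,0],0],[-1,[0.7,0,0],0],[-1,[0.3,0,0],0],[-1,[0.1,0,0],0],[-1,[0,0,0],0],[-1,[-0.1,0,0],0],[-1,[-0.14,0,0],0],[-1,[-0.16,0,0],0],[-1,[-0.16,0,0],0]]'|grep -E "time|eef|force"; python3 -m inch '[[-1,[0.7,0,0],0],[-1,[1.8,0,0],0],[-1,[3,0,0],0],[-1,[4.5,0,-3],0],[-1,[4.5,0,-8],0],[-1,[2,2,-10],0],[-1,[-2,5,-10],0],[-1,[-6,7.2,-10],0],[-1,[-6.2,7.2,-10],0],[-1,[-6.2,7.2,-10],0],[-1,[-6.2,7.2,-10],0]]'|grep -E "eef|force";python3 -c "
from h import *
im,c,T,st=snap('w5');print(st['eef_pos']);gap(im,c,T)
cv2.imwrite('pics/w5b.png',cv2.resize(im[60:160,220:360],None,fx=5,fy=5,interpolation=0))"
```

```text
time: 17.3
eef_pos: [0.5416, -0.1876, 0.1372]
contact_force: [-8.5, -0.2, 3.9]
eef_pos: [0.6085, -0.1201, 0.237]
contact_force: [0.2, 0.3, -0.4]
[ 0.60852869 -0.12013969  0.23696779]
yellow [112 113 114 115 116] red [112 113 114 115 116]
[ 0.54290315 -0.10412539  0.127     ] [ 0.54298814 -0.10283311  0.127     ] gap mm -0.00
```

View pics/w5b.png

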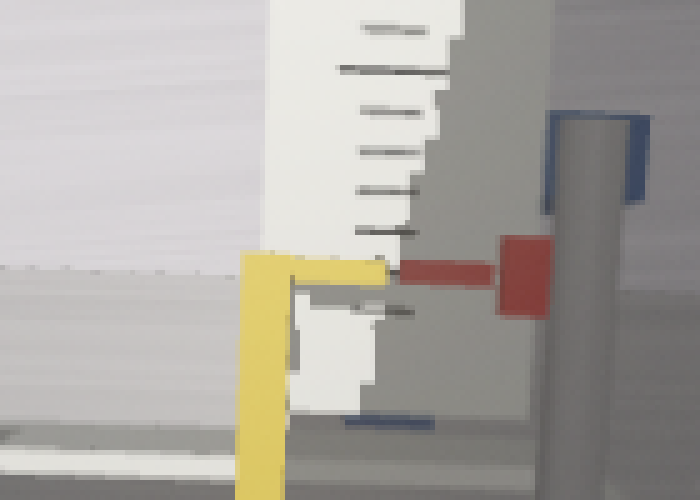

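The pointer foot (345,272) is in line with the red line (445,273); gap 0.0 mm, gripper clear of the pad. Now the tray: view the bar from nearby.

```bash
python3 -m inch '[[-1,[0,0,-4],0],[-1,[-3,4,-5],0],[-1,[-6.1,8,-5],0],[-1,[-6.1,12,-5],0],[-1,[-6.1,15.4,-5],0],[-1,[-6.1,15.4,-5],0],[-1,[-6.1,15.4,-5],0],[-1,[-6.1,15.4,-5],0]]'|grep -E "time|eef|force"; python3 -c "
from h import *
im,c,T,st=snap('w6');print(st['eef_pos'])
cv2.imwrite('pics/w6b.png',cv2.resize(im,(800,600),interpolation=0))"
```

```text
time: 19.25
eef_pos: [0.6801, 0.0282, 0.2875]
contact_force: [0.5, -0.1, -1.2]
[0.68006444 0.02819457 0.28754496]
```

View pics/w6b.png

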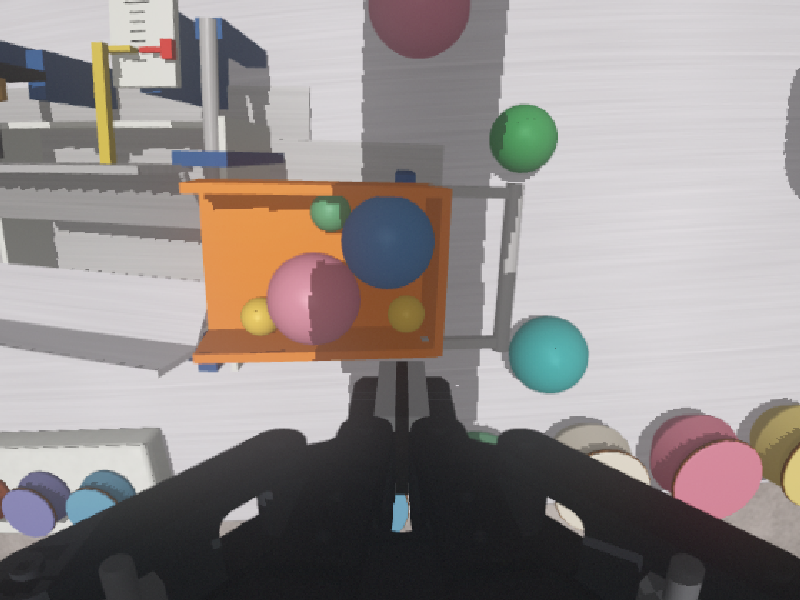

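The bar runs from view (514,188) to (503,350), tray hinge end near column 195; pointer still on the mark.

```bash
python3 - <<'E'
from h import *
c=cams.calibration('wrist');T=np.load('pics/w6.npz')['T'];f=lambda u,v,z:at_z(c,T,(u*.7,v*.7),z)
a,b=f(514,186,.139),f(503,352,.139);print(a,b,np.linalg.norm(a-b),np.degrees(np.arctan2(*(b-a)[1::-1])))
m=(a+b)/2;print(m,'tool shift to bar',tool([m[0],m[1],.134]))
for p in((195,187),(200,355)):print(f(*p,.15))
E
```

```text
[0.63020368 0.09257224 0.139     ] [0.72510115 0.08520781 0.139     ] 0.09518279659140232 -4.437491198979694
[0.67765242 0.08889003 0.139     ] tool shift to bar [ 0.67  6.06 15.35]
[ 0.61792369 -0.07438957  0.15      ]
[ 0.71078582 -0.08824146  0.15      ]
```

```bash
python3 -m inch '[[-0.3,[0.7,4,0],0.01],[-0.3,[0.7,6.1,0],0.01],[-0.3,[0.7,6.1,2],0.01],[-0.3,[0.7,6.1,5],0.01],[-0.3,[0.7,6.1,5],0.01],[-0.3,[0.7,6.1,5],0.01]]' 30; python3 -m inch '[[-0.3,[0,0,3],0],[-0.3,[0,0,6],0],[-0.3,[0,0,8],0],[-0.3,[0,0,9.8],0],[-0.3,[0,0,9.8],0],[-0.3,[0,0,9.8],0]]'; python3 -c "
from h import *
print(tool([.6777,.0889,.139]))"
```

```text
time: 19.9
eef_pos: [0.6773, 0.0898, 0.2369]
tcp_rot: [0.039, 0.999, -0.0, -0.001]
contact_force: [-0.3, -0.7, 0.2]
opening: 0.347
time: 20.5
eef_pos: [0.6784, 0.0907, 0.1406]
tcp_rot: [0.039, 0.999, 0.0, 0.001]
contact_force: [-0.1, 0.5, 0.1]
opening: 0.352
[ 0.06 -0.19  0.16]
```

No contact. Close gently and check that the opening stops on a 10 mm bar.

```bash
python3 -m inch '[[-1,[0,-0.2,0],0],[-1,[0,-0.2,0],0],[-1,[0,-0.2,0],0],[-1,[0,-0.2,0],0],[-1,[0,-0.2,0],0],[-1,[0,-0.2,0],0],[-1,[0,-0.2,0],0]]' 25; python3 -m inch '[[-1,[0,0,-0.5],0],[-1,[0,0,-1],0],[-1,[0,0,-1.5],0],[-1,[0,0,-2],0],[-1,[0,0,-2],0]]'
```

```text
time: 21.2
eef_pos: [0.6787, 0.0883, 0.1417]
tcp_rot: [0.039, 0.999, -0.001, 0.002]
contact_force: [-0.5, -3.3, 5.9]
opening: 0.102
time: 21.7
eef_pos: [0.6784, 0.0873, 0.1591]
tcp_rot: [0.039, 0.999, -0.001, 0.001]
contact_force: [4.3, -6.4, -3.4]
opening: 0.105
```

```bash
python3 -m inch '[[-1,[0,-0.2,-0.8],0],[-1,[0,-0.34,-1.5],0],[-1,[0,-0.55,-2.3],0],[-1,[0,-0.76,-3.1],0],[-1,[0,-0.9,-3.5],0],[-1,[0,-1.05,-3.9],0],[-1,[0,-1.2,-4.3],0],[-1,[0,-1.34,-4.7],0],[-1,[0,-1.34,-4.7],0],[-1,[0,-1.34,-4.7],0],[-1,[0,-1.7,-5.5],0],[-1,[0,-2.08,-6.2],0],[-1,[0,-2.08,-6.2],0],[-1,[0,-2.08,-6.2],0],[-1,[0,-2.5,-6.95],0],[-1,[0,-2.97,-7.7],0],[-1,[0,-2.97,-7.7],0],[-1,[0,-3.5,-8.4],0],[-1,[0,-3.5,-8.4],0],[-1,[0,-3.5,-8.4],0]]'; python3 -c "
from h import *
a=cams.read_camera('top')[125:235,225:405];b=cams.read_camera('side')[150:310,230:400]
a=cv2.resize(a,(720,440),interpolation=cv2.INTER_CUBIC);cv2.imwrite('pics/t2.png',a)
cv2.imwrite('pics/s2.png',cv2.resize(b,None,fx=3.6,fy=3.6,interpolation=cv2.INTER_CUBIC))"
```

```text
time: 23.7
eef_pos: [0.6751, 0.0553, 0.2433]
tcp_rot: [0.038, 0.999, 0.001, 0.001]
contact_force: [4.3, 2.7, 0.8]
opening: 0.103
```

View pics/s2.png

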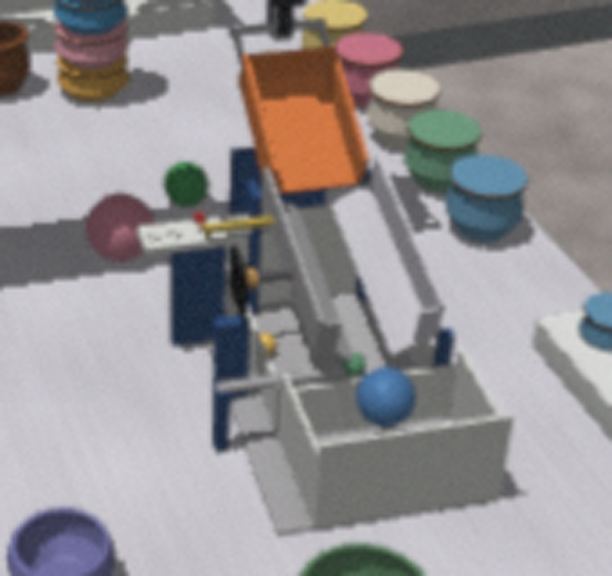

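The tray is empty at ~0.65 rad; blue is in the end bin (385,397), green (355,362) and yellow (268,342) are below the slot, and pink is not visible here. I'll lower the tray along the arc, release, and check from above.

```bash
python3 -m inch '[[-1,[0,0.5,0.7],0],[-1,[0,1,1.45],0],[-1,[0,1.42,2.2],0],[-1,[0,1.8,2.95],0],[-1,[0,2.16,3.7],0],[-1,[0,2.47,4.5],0],[-1,[0,2.74,5.3],0],[-1,[0,2.96,6.1],0],[-1,[0,3.16,7],0],[-1,[0,3.3,7.7],0],[-1,[0,3.4,8.4],0],[-1,[0,3.45,9],0],[-1,[0,3.5,9.6],0],[-1,[0,3.5,10.1],0],[-1,[0,3.5,10.2],0],[-1,[0,3.5,10.2],0]]'; python3 -m inch '[[-0.3,[0,0,0],0],[-0.3,[0,0,0],0],[-0.3,[0,0,0],0],[-0.3,[0,0,0],0],[-0.3,[0,0,-3],0],[-0.3,[0,0,-7],0],[-0.3,[0,0,-11],0],[-1,[0,-4,-15],0],[-1,[0,-9,-17],0],[-1,[0,-14,-17],0],[-1,[0,-19,-17],0],[-1,[0,-19,-17],0],[-1,[0,-19,-17],0],[-1,[0,-19,-17],0]]'; python3 -c "
from h import *
im,c,T,st=snap('w7');print(st['eef_pos'],st['opening'])
cv2.imwrite('pics/w7b.png',cv2.resize(im,(800,600),interpolation=0))"
```

```text
time: 25.4
eef_pos: [0.6776, 0.0884, 0.1437]
tcp_rot: [0.038, 0.999, -0.001, -0.0]
contact_force: [-1.3, -1.4, 11.0]
opening: 0.101
time: 26.8
eef_pos: [0.6627, -0.0995, 0.3107]
tcp_rot: [0.038, 0.999, 0.001, -0.001]
contact_force: [0.4, 0.3, 0.0]
opening: 0.002
[ 0.66271399 -0.09948957  0.31066868] 0.0019514064429424773
```

View pics/w7b.png

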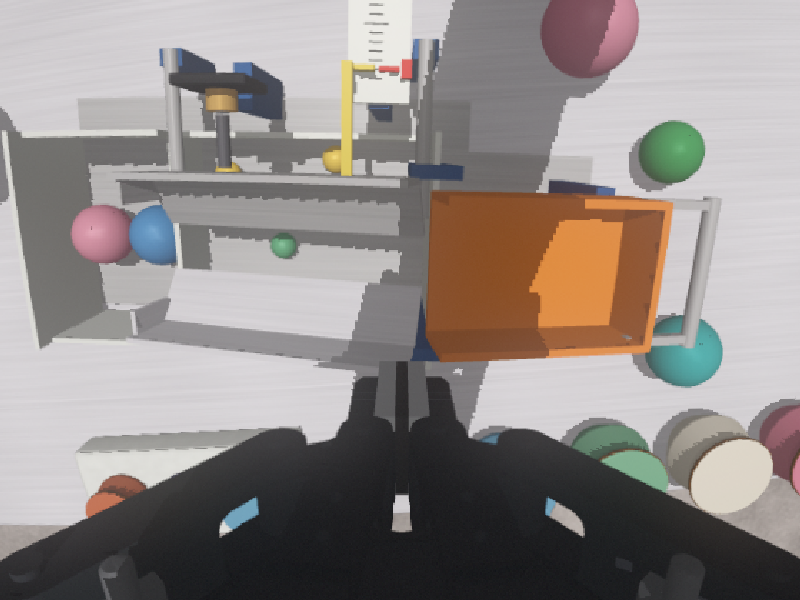

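Both big balls are in the end bin (pink (103,234), blue (155,235), the latter partly behind the bin wall). Green (284,245) and both yellows (335,160) and (228,168) are in the small bin. The tray is empty and down, and the arm touches nothing. One last gap check, then hand-in.

```bash
python3 - <<'E'
from h import *
from plant import ctrl
c=cams.calibration('wrist');im=cv2.imread('pics/w7.png');T=np.load('pics/w7.npz')['T']
gap(im,c,T,cols=(248,261),rcols=(266,278),v=(35,65))
print(status.get_state()['contact_force'],ctrl.sign_off())
E
```

```text
yellow [45 46 47 48] red [46 47 48 49]
[ 0.54173869 -0.1057402   0.127     ] [ 0.54284737 -0.10172397  0.127     ] gap mm 0.84
the job is handed in; nothing more can be done
[-0.13555422  0.45177776  0.72277667] None
```

The grader is set, the balls are sorted and the tray is back down empty. I handed the job in at about 27 s of robot time, well under the 72 s limit.

- **Gate:** I moved it with a few slow taps on the black pad, at about 8–9 N, until the yellow pointer stood at the red mark, then let go.
- **Balls:** I lifted the tray by its bar to about 0.65 rad and lowered it along the same arc. In the last picture pink and blue are in the end bin, and green and both yellows are in the bin under the slot.
- **End state:** The arm was clear of everything when I handed in.

**Check that disagreed:** the pointer-to-mark gap read 0.0 mm in the close view from straight above. In the last, higher and more oblique view it read 0.8 mm short, which is about 1 pixel there. I trust the straight-above reading more. Neither view shows the pointer past the mark.

I steered clear of the pots and bowls, but made no separate check that none had moved.

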